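# Mount the slatted figure on its plinth

### The arm

A 6-joint arm with a two-finger parallel gripper is mounted at the origin on the work surface. World frame = base frame: x ahead of the robot, y to its left, z up, the work surface at z = 0. Lengths are in m, angles in degrees, forces in N, time in s.
With the tool pointing down it reaches from about 0.25 to 0.725 m from the base axis. Payload 9.7 kg.
Tool frame: the origin (TCP) lies at the very end of the fingers, on their centre line; the grasp point (between the pads) lies 19 mm behind it; z points along the fingers, y is the line along which they close (so a half turn about z gives the same grasp; the last joint's range is limited). The gripper opens to 85 mm and grips with 20 to 120 N. Pads are 22 mm wide; open, the fingers measure 114 mm over their backs; the gripper's body (76 mm by 85 mm) begins 54 mm behind the grasp point. The pads swing forward as they close: fully open they stand 13 mm farther back than shut.
Start: joints at [72.536, 4.979, 10.078, 95.1, 0, 90], TCP at [0.165, 0.525, 0.231] pointing down, gripper open.
Joint ranges: [-179.16, 179.16], [-48.56, 103.87], [-65.8, 70.77], [-126.05, 130.52], [-82.76, 87.17], [-180, 180]. Speed limits (degrees/s): [127.2, 127.2, 147.25, 180, 180, 180].

### API

Orientations are given as [roll, pitch, yaw] about the fixed x, y, z axes, in that order (R = Rz(yaw) Ry(pitch) Rx(roll)).
In Python, from workcell import bot gives the robot as it stands.
- The arm moves only by the tool arm_command, never from a script. Its argument "series" is a list of rows, each a list of 4 numbers: the shift along the tool's x, y, z in m, then the turn about the tool's z in rad. A call has exactly 5 rows; each row is the pose to reach, as a shift and turn from the pose commanded when the call began, along the tool's axes at that moment; what a row does not reach only later rows make up. A row lasts 1/10 s, in which the tool goes at most 50 mm and 8.59 degrees, less where a joint would pass 70% of its speed; a pose out of reach is approached as far as the arm can. A call with a gripper value outside its range is refused whole. "hand" is the finger opening in m, from 0 to 0.0854, set as the call begins (left out, the last holds). The fingers move at their own pace and stop on an object; "grip_force" is the grip in N (left out, the last holds). Time passes only in rows, so rows that repeat a pose let the fingers close, or fill a call up. It gives the time, the measured TCP pose, the force, the opening and the grip force at its end, in the units of the state.
- bot.get_obs(): the state, without advancing time (a new reading comes with each control period).
- bot.camera(name): name is "scene" or "top" or "wrist"; returns a dict with "color" (384x512x3 uint8, blue, green, red), "camera_matrix" (3x3 intrinsics, pixels), "xyz" and "orientation" of the camera in the world; the wrist camera has in their place "T_tool_cam" (4x4, takes a point from camera to tool coordinates, whose origin is the TCP and whose axes are the flange's). Camera axes: x right, y up, looking along -z (the intrinsics and any distortion apply to the point x, -y, -z); pixel columns grow to the right and rows downward; lengths in m; the calibration is good to about 2 mm. The wrist camera is an equidistant fisheye: a pixel r from the principal point sees the ray r / f radians off the axis. A picture is of the moment at which its call begins: read the wrist's pose just before it. There is no depth.
- bot.job_done(): hands the job in; it is judged then, once.
Trained networks look in the newest picture that a camera, given by its name, has taken for a name from the list of things; names that differ only in an ending like _2 or _b are one class to them, and where a whole thing is asked for, a point or a joint stands for the part that bears it (a point fixed in the world has none). Each returns a list of dicts, best first, with "confidence" (0 to 1); they miss things now and then, are a little off and sometimes report something else, mostly with a low value. They report only what shows in the picture. A call takes as long as a camera call. They do not tell look-alikes from the thing itself.
- bot.find_in(camera, target): "location" ([column, row] in pixels, amid what is visible of it).
- bot.mark_of(camera, target): "location" ([column, row] in pixels: a listed point, or the origin of a listed thing).
The state is a dict: "time": time; "q": joint angles; "qd": joint speeds; "joint_efforts": joint torques, N m; "ee_pos": TCP position; "tcp_rot": TCP orientation; "wrist_force": force on the tool from outside, world axes, zero at the start; "torque": the same for the moment, N m; "opening": finger opening in m; "grasp_force": force on a finger pad.
Only numpy, scipy, OpenCV 4.12 (cv2) and the standard library are available. Lean on these libraries where they do the work, as an engineer would, in place of code of your own. Each camera call takes 0.05 s, during which the arm holds its last target. There are 200 camera calls.

### The job

Take the slatted plywood figure out of the drying stand and mount it upright on the dark wooden plinth: feel out the angle of the square hole by turning the figure's square tang on it under light pressure, then push it gently down until its collar sits flush on the steel bush, and let go. Do not force it, and leave the other figures and things on the bench alone.

Things in the scene. Friction and masses are not known exactly. Their poses are not given: they have to be found in the camera images.
- figure_grip (a point): Slatted plywood figure, loose, 0.2 to 0.35 kg, upright at any yaw in any one of the stand's holes at the start. Eight stacked slats, 55 mm high in all, 26 mm thick along its x (flat faces: grip here), 30 to 48 mm wide along its y. Point half-way up the slats on its axis, z up. Steel collar under the slats, 40 mm in diameter, 8 mm thick, its underside 36 mm below this point
- tang_tip (a point): Lower end of the figure's 42 mm steel tang, on its axis, 78 mm below figure_grip, axes as the figure's. The lowest 12 mm are a round pilot 11.4 mm in diameter, tapering to 6 mm over the last 6 mm; above it up to the collar 30 mm of 12 mm square bar, its faces square to the figure's x and y
- hole_mouth (a point): Centre of the top face of the steel bush (54 mm in diameter) on the plinth, z up. In it a round recess 21 mm wide, 2 mm deep; in the recess floor a 13.5 mm square through hole, clear to the bench. Its angle is fixed but unknown, 15 to 75 degrees off the plinth sides. The pilot enters at any angle; then the square's corners rest on the rim, and within about 0.1 rad of the hole (any quarter) it drops in
- plinth: Dark wooden block 120 x 120 x 60 mm fixed to the bench; origin at the centre of its underside, x and y along its sides. The bush stands 4 mm proud of it, so its face is 64 mm above the bench. The joint is stiff, not springy: press the figure on it with 5 to 15 N; 80 N, by pressing or twisting, damages it
- stand: Light plywood stand fixed to the bench, 80 x 290 x 52 mm; origin at the centre of its underside, long side along its y, z up. Three round through holes 24 mm in diameter at y = -100, 0 and 100 mm; a figure stands in each, hanging by its collar on the top face
- ball_figure: Bystander: terracotta turned figure with an egg-shaped head 38 mm wide, standing in another hole of the stand; origin at the lower end of its round tang, its top 103 mm above that
- wire_figure: Bystander: small dark wire globe 38 mm wide on a rod, standing in another hole of the stand; origin at the lower end of its round tang, its top 101 mm above that
- paint_jar: Bystander: small jar, 56 mm in diameter and 75 mm high, beyond the work; origin at the centre of its underside
There are look-alikes about, which are no part of the job. Of the things like the plinth, leave any that is red or yellow; of the rest the smaller one is meant.

How it is judged:
By the outcome, as a careful person would: the job done as asked, in the order asked, and still so for the second after the job is handed in, with the robot touching nothing.
It also fails if it takes over 64 s, if anything falls off the work surface, if the arm or the gripper's body presses on something with over 40 N, if the wrist force passes 120 N, or if a joint passes its speed limit or range.

## Working session

There is one attempt and no reset: what is moved stays moved. The work goes in short steps, Python scripts to look and compute and a tool call to move; the robot and the scene stay as the last step left them, time stands still between calls to the robot, and variables do not carry over. Pictures are saved under pics/ and viewed, at most 10 in all, crops included, and the job is handed in when it is done.

Besides the shell and the picture viewer there is one more tool, called after ">>>" by a JSON object that holds its "api" and its "payload", one argument or row to a line. arm_command: Moves the arm, as the interface text tells. Its arguments: {"type":"object","properties":{"series":{"type":"array"},"hand":{"type":"number"},"grip_force":{"type":"number"}},"required":["series"]}

```bash
mkdir -p pics; cat > h.py <<'E'
import numpy as np, cv2
from scipy.spatial.transform import Rotation as R
from workcell import bot
def pose():
    o=bot.get_obs(); return np.array(o["ee_pos"]),R.from_euler("xyz",o["tcp_rot"],degrees=True).as_matrix(),o
def ray(c,uv,p=None,Rm=None):
    K=np.array(c["camera_matrix"]); x=(uv[0]-K[0,2])/K[0,0]; y=(uv[1]-K[1,2])/K[1,1]
    if "T_tool_cam" in c:
        r=np.hypot(x,y); s=np.sin(r)/r if r>1e-9 else 1
        d=np.array([x*s,-y*s,-np.cos(r)]); T=np.array(c["T_tool_cam"])
        return p+Rm@T[:3,3], Rm@T[:3,:3]@d
    d=np.array([x,-y,-1.]); O=c["orientation"]
    O=np.array(O); Rc=O if O.shape==(3,3) else R.from_euler("xyz",O,degrees=True).as_matrix()
    return np.array(c["xyz"]),Rc@d
def onz(c,uv,z,*a):
    o,d=ray(c,uv,*a); return o+d*(z-o[2])/d[2]
E
python3 - <<'E'
from h import *
p,Rm,o=pose(); print(o)
ims=[]
for n in ["scene","top"]:
    c=bot.camera(n); ims.append(c["color"]); print(n,c["xyz"],c["orientation"],c.get("distortion"),list(c.keys()))
    for t,z in [("figure_grip",.052+.036),("tang_tip",.01),("hole_mouth",.064),("plinth",0),("stand",0),("ball_figure",0.02),("wire_figure",.02),("paint_jar",0)]:
        for m in bot.mark_of(n,t)[:4]: print(n,t,round(m["confidence"],2),np.round(m["location"]),np.round(onz(c,m["location"],z),3))
    cv2.imwrite(f"pics/{n}.png",cv2.resize(c["color"],(800,600)))
E
```

```text
{'time': 0.0, 'q': array([7.25363664e+01, 5.01041606e+00, 1.00334071e+01, 9.50998842e+01,
       4.36985583e-04, 9.00018952e+01]), 'qd': array([-0.02051723, -0.00492438, -0.10215127,  0.02574272, -0.07128171,
        0.02544751]), 'joint_efforts': array([-1.49419238e-04, -5.20390928e+01,  4.64798641e+01,  1.64635474e-02,
       -1.45087442e-04,  6.87947107e-06]), 'ee_pos': array([0.16498141, 0.5244218 , 0.23058026]), 'tcp_rot': array([-1.79923107e+02, -4.34441759e-04,  1.62534471e+02]), 'wrist_force': array([ 0.10960355, -0.12583119, -0.11980672]), 'torque': array([-0.03242057,  0.00558155,  0.01006293]), 'grasp_force': 0.0, 'opening': 0.08533234530586616}
scene [ 0.88100632 -0.29034847  0.79366497] [32.63163393 -0.93057146 41.19669186] None ['color', 'camera_matrix', 'xyz', 'orientation']
scene figure_grip 0.86 [189. 214.] [ 0.527 -0.095  0.088]
scene hole_mouth 0.96 [352. 118.] [0.631 0.425 0.064]
scene hole_mouth 0.93 [230. 116.] [0.369 0.202 0.064]
scene hole_mouth 0.75 [281. 165.] [0.585 0.166 0.064]
scene hole_mouth 0.57 [351. 216.] [0.798 0.16  0.064]
scene plinth 0.98 [348. 1
[... 734 characters left out ...]
[345. 227.] [ 0.523 -0.167  0.088]
top hole_mouth 0.87 [202. 205.] [0.583 0.166 0.064]
top hole_mouth 0.84 [187. 289.] [0.388 0.201 0.064]
top hole_mouth 0.73 [206. 117.] [0.799 0.155 0.064]
top hole_mouth 0.7 [ 94. 175.] [0.66  0.424 0.064]
top plinth 0.72 [190. 289.] [0.379 0.206 0.   ]
top plinth 0.69 [206. 203.] [0.593 0.165 0.   ]
top plinth 0.63 [110. 184.] [0.647 0.409 0.   ]
top plinth 0.61 [210. 120.] [0.811 0.151 0.   ]
top stand 0.76 [346. 228.] [ 0.521 -0.19   0.   ]
top ball_figure 0.86 [346. 225.] [ 0.528 -0.186  0.02 ]
top wire_figure 0.58 [387. 226.] [ 0.525 -0.288  0.02 ]
top paint_jar 0.94 [278. 129.] [ 0.784 -0.026  0.   ]
top paint_jar 0.23 [203. 205.] [0.588 0.172 0.   ]
```

View pics/scene.png

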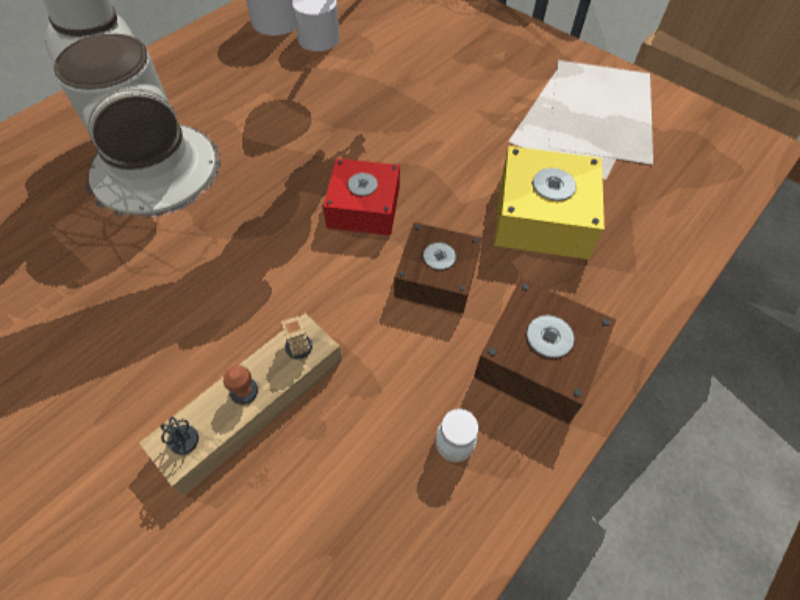

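View pics/top.png

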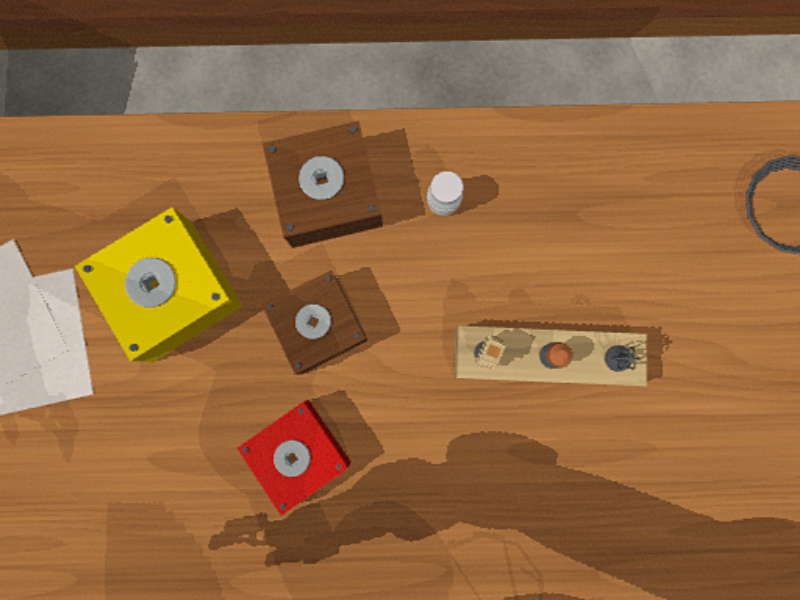

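The scene picture (800×600) shows four plinth-like blocks: red (362,185), yellow (553,185), small dark (440,257) and large dark (550,337). Red and yellow are excluded, and of the two dark ones the smaller is meant: small dark, at about (0.584, 0.166). The figure stands in the stand's left hole at top-view (492,352), about (0.526, -0.095). I'll confirm both in one crop.

```bash
python3 - <<'E'
from h import *
im=cv2.imread("pics/top.png")
c=bot.camera("top"); i=c["color"]
a=cv2.resize(i[165:245,162:242],(400,400),interpolation=cv2.INTER_CUBIC)
b=cv2.resize(i[196:256,285:345],(400,400),interpolation=cv2.INTER_CUBIC)
cv2.imwrite("pics/crop1.png",np.hstack([a,b]))
c=bot.camera("wrist"); print(np.round(c["T_tool_cam"],3)); print(c["camera_matrix"])
E
```

```text
[[-0.001  0.948  0.319  0.081]
 [ 1.     0.001  0.001  0.001]
 [ 0.001  0.319 -0.948 -0.142]
 [ 0.     0.     0.     1.   ]]
[[297.31863964   0.         252.33961729]
 [  0.         297.31863964 190.22286817]
 [  0.           0.           1.        ]]
```

View pics/crop1.png

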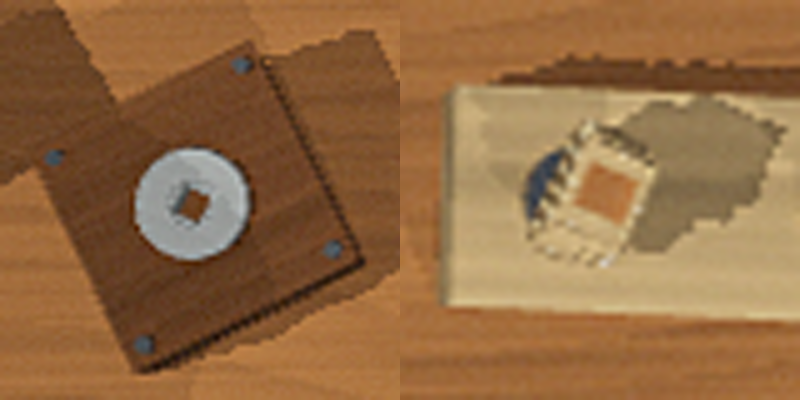

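>>> {"api": "arm_command", "payload": {
  "series": [
    [-0.035,-0.032,0,0],
    [-0.07,-0.064,0,0],
    [-0.105,-0.096,0,0],
    [-0.14,-0.128,0,0],
    [-0.175,-0.16,0,0]
  ]
}}

```text
time: 1.5
ee_pos: [0.2844, 0.3179, 0.2314]
tcp_rot: [180.0, 0.0, 162.6]
wrist_force: [1.1, 0.2, -0.0]
opening: 0.0858
grasp_force: 0.0
```

The left crop shows the small dark plinth with its bush at (190,205) and a square hole tilted to the sides. It is the one meant. The right crop shows the slatted plywood figure at (600,190) with an orange head opening.

>>> {"api": "arm_command", "payload": {
  "series": [
    [-0.035,-0.032,0,0],
    [-0.07,-0.064,0,0],
    [-0.106,-0.096,0,0],
    [-0.142,-0.128,0,0],
    [-0.177,-0.161,0,0]
  ]
}}

```text
time: 2.0
ee_pos: [0.4052, 0.1109, 0.2316]
tcp_rot: [180.0, 0.0, 162.5]
wrist_force: [1.1, 1.8, -0.1]
opening: 0.0854
grasp_force: 0.0
```

>>> {"api": "arm_command", "payload": {
  "series": [
    [-0.035,-0.032,0,0],
    [-0.07,-0.064,0,0],
    [-0.106,-0.096,0,0],
    [-0.142,-0.128,0,0],
    [-0.177,-0.161,0,0]
  ]
}}

```text
time: 2.5
ee_pos: [0.5258, -0.096, 0.2314]
tcp_rot: [180.0, 0.0, 162.5]
wrist_force: [1.1, 0.5, -0.1]
opening: 0.0852
grasp_force: 0.0
```

```bash
python3 - <<'E'
from h import *
p,Rm,o=pose(); c=bot.camera("wrist"); print(p,o["tcp_rot"],o["q"])
i=c["color"]
for t,z in [("figure_grip",.088),("ball_figure",.02),("stand",0)]:
    for m in bot.mark_of("wrist",t)[:3]: print(t,round(m["confidence"],2),np.round(m["location"]),np.round(onz(c,m["location"],z,p,Rm),4))
cv2.imwrite("pics/raw_w1.png",i)
cv2.imwrite("pics/w1.png",cv2.resize(i,(800,600),interpolation=cv2.INTER_CUBIC))
E
```

```text
[ 0.52576614 -0.09596341  0.2313729 ] [1.79990556e+02 3.09658138e-02 1.62517155e+02] [-1.03467721e+01  2.79934598e+00  7.78764699e+00  9.49564018e+01
  5.52448283e-03  7.13607211e+00]
figure_grip 0.58 [254. 181.] [ 0.5314 -0.095   0.088 ]
ball_figure 0.61 [180. 178.] [ 0.5191 -0.189   0.02  ]
stand 0.6 [177. 176.] [ 0.5194 -0.1991  0.    ]
```

View pics/w1.png

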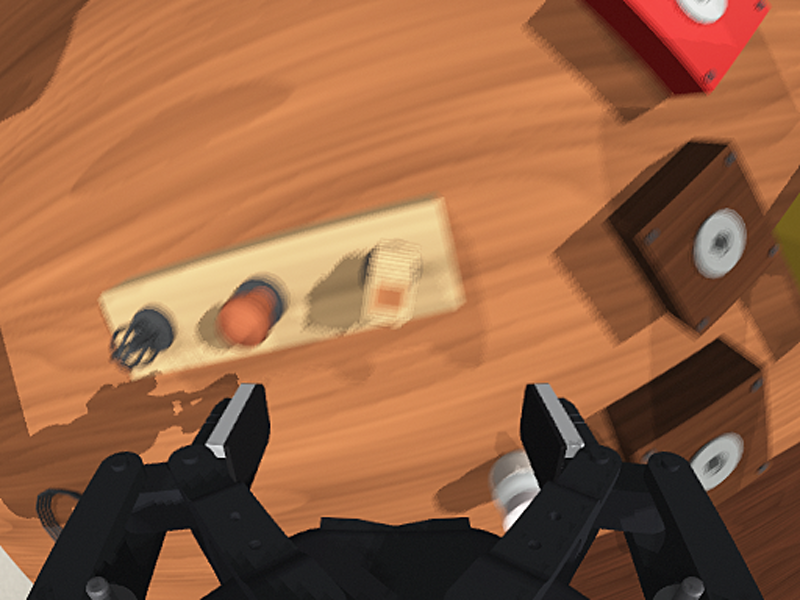

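The blurred wrist view (800×600) shows the plywood figure at (390,280) in the stand's right-hand hole, the terracotta head at (248,315) and the wire globe at (142,338). I'll put the camera straight above the figure, at rest, to get its yaw.

>>> {"api": "arm_command", "payload": {
  "series": [
    [-0.03,0,0.02,0],
    [-0.06,0,0.04,0],
    [-0.08,0,0.05,0],
    [-0.08,0,0.05,0],
    [-0.08,0,0.05,0]
  ]
}}

```text
time: 3.2
ee_pos: [0.6008, -0.1166, 0.1815]
tcp_rot: [180.0, -0.0, 162.6]
wrist_force: [-0.2, -0.5, 0.0]
opening: 0.0854
grasp_force: 0.0
```

```bash
cat >> h.py <<'E'
def ortho(c,p,Rm,cen,z,half=.04,n=400,yaw=0):
    "rectified view of plane z; columns +x world, rows -y world"
    g=np.linspace(-half,half,n); X,Y=np.meshgrid(g,-g)
    P=np.stack([cen[0]+X,cen[1]+Y,np.full_like(X,z)],-1)
    T=np.array(c["T_tool_cam"]); Rc=Rm@T[:3,:3]; o=p+Rm@T[:3,3]
    q=(P-o)@Rc; x,y,w=q[...,0],-q[...,1],-q[...,2]
    r=np.hypot(x,y); th=np.arctan2(r,w); K=np.array(c["camera_matrix"])
    u=K[0,0]*x/r*th+K[0,2]; v=K[1,1]*y/r*th+K[1,2]
    return cv2.remap(c["color"],u.astype(np.float32),v.astype(np.float32),cv2.INTER_CUBIC)
E
python3 - <<'E'
from h import *
p,Rm,o=pose(); c=bot.camera("wrist"); print(p,o["tcp_rot"])
for t,z in [("figure_grip",.088)]:
    for m in bot.mark_of("wrist",t)[:3]: print(t,round(m["confidence"],2),np.round(m["location"]),np.round(onz(c,m["location"],z,p,Rm),4))
cv2.imwrite("pics/raw2.png",c["color"])
a=ortho(c,p,Rm,(.528,-.095),.1155); b=ortho(c,p,Rm,(.528,-.095),.06)
cv2.imwrite("pics/o1.png",np.hstack([a,b]))
E
```

```text
[ 0.60084704 -0.11662471  0.18150547] [ 1.79995453e+02 -3.89049849e-02  1.62611958e+02]
figure_grip 0.63 [250. 106.] [ 0.5323 -0.096   0.088 ]
```

View pics/o1.png

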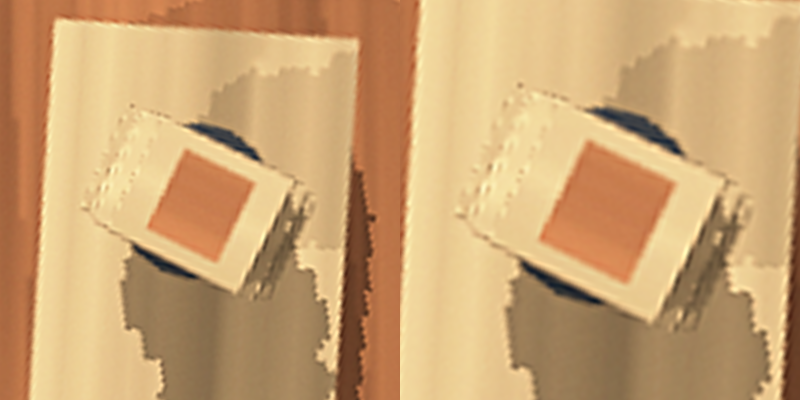

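Rectified view, left half at the top slat (0.2 mm/px): long side runs from (132,106) to (300,185), so figure y lies at about -26°, and the axis is at (201,206), about (0.5282, -0.0962). Tool yaw 154° will close on the flat faces.

>>> {"api": "arm_command", "payload": {
  "series": [
    [0.03,-0.001,0.01,0.075],
    [0.06,-0.002,0.03,0.15],
    [0.0755,-0.002,0.045,0.15],
    [0.0755,-0.002,0.045,0.15],
    [0.0755,-0.002,0.045,0.15]
  ],
  "hand": 0.06
}}

```text
time: 3.8
ee_pos: [0.5289, -0.097, 0.1379]
tcp_rot: [180.0, 0.1, 154.0]
wrist_force: [0.2, 0.9, 0.4]
opening: 0.0601
grasp_force: 0.0
```

>>> {"api": "arm_command", "payload": {
  "series": [
    [0,0,0.02,0],
    [0,0,0.04,0],
    [0,0,0.06,0],
    [0,0,0.066,0],
    [0,0,0.066,0]
  ]
}}

```text
time: 4.3
ee_pos: [0.5292, -0.0972, 0.0705]
tcp_rot: [-180.0, -0.0, 153.9]
wrist_force: [0.3, -0.4, 0.4]
opening: 0.06
grasp_force: 0.0
```

>>> {"api": "arm_command", "payload": {
  "series": [
    [0,0,0,0],
    [0,0,0,0],
    [0,0,0,0],
    [0,0,0,0],
    [0,0,0,0]
  ],
  "hand": 0.0,
  "grip_force": 40
}}

```text
time: 4.8
ee_pos: [0.5294, -0.0973, 0.0716]
tcp_rot: [180.0, 0.1, 153.9]
wrist_force: [-0.6, -0.0, 6.1]
opening: 0.0257
grasp_force: 39.7
```

```bash
python3 - <<'E'
from h import *
p,Rm,o=pose(); print(o)
E
```

```text
{'time': 4.8, 'q': array([-1.04145058e+01,  3.17312598e+00, -9.49608654e+00,  7.72009709e+01,
       -1.77054654e-03,  1.56434703e+01]), 'qd': array([-0.10718109,  0.04036728,  0.05144418,  0.04128822,  0.05462387,
       -0.00996942]), 'joint_efforts': array([ 2.52602231e-01, -4.68980956e+01,  4.35795701e+01, -5.18758292e-02,
        5.14050736e-02,  3.48904054e-02]), 'ee_pos': array([ 0.52944271, -0.09731844,  0.07159384]), 'tcp_rot': array([1.79966700e+02, 1.25485339e-01, 1.53941985e+02]), 'wrist_force': array([-0.63335905, -0.02475588,  6.12983546]), 'torque': array([ 0.01925615,  0.0188597 , -0.00562091]), 'grasp_force': 39.74234285510647, 'opening': 0.025699556881177036}
```

>>> {"api": "arm_command", "payload": {
  "series": [
    [0,0,-0.015,0],
    [0,0,-0.035,0],
    [0,0,-0.06,0],
    [0,0,-0.085,0],
    [0,0,-0.11,0]
  ]
}}

```text
time: 5.3
ee_pos: [0.5284, -0.0971, 0.182]
tcp_rot: [-180.0, -0.0, 153.9]
wrist_force: [-0.2, 0.1, -1.7]
opening: 0.0255
grasp_force: 39.8
```

>>> {"api": "arm_command", "payload": {
  "series": [
    [0.003,0.025,0,0],
    [0.007,0.065,0,0],
    [0.011,0.105,0,0],
    [0.015,0.145,0,0],
    [0.019,0.185,0,0]
  ]
}}

```text
time: 5.8
ee_pos: [0.5931, 0.0789, 0.1811]
tcp_rot: [180.0, 0.0, 153.9]
wrist_force: [0.4, -1.0, -2.6]
opening: 0.0261
grasp_force: 40.0
```

>>> {"api": "arm_command", "payload": {
  "series": [
    [0.004,0.04,0,0],
    [0.006,0.065,0,0],
    [0.007,0.075,0,0],
    [0.007,0.075,0,0],
    [0.007,0.075,0,0]
  ]
}}

```text
time: 6.3
ee_pos: [0.6193, 0.1471, 0.1805]
tcp_rot: [-180.0, -0.0, 153.9]
wrist_force: [-0.3, -0.3, -1.5]
opening: 0.0253
grasp_force: 40.1
```

```bash
python3 - <<'E'
from h import *
p,Rm,o=pose(); c=bot.camera("wrist"); print(p,o["tcp_rot"],o["wrist_force"],o["torque"],o["opening"])
for t in ["figure_grip","hole_mouth","tang_tip"]:
    z={"figure_grip":p[2]+.019,"hole_mouth":.064,"tang_tip":p[2]-.059}[t]
    for m in bot.mark_of("wrist",t)[:3]:
        w=onz(c,m["location"],z,p,Rm); print(t,round(m["confidence"],2),np.round(m["location"]),np.round(w,4),"tool",np.round(Rm.T@(w-p),4))
a=ortho(c,p,Rm,(.584,.166),.064,half=.03); b=cv2.resize(c["color"][60:380,100:420],(400,400))
cv2.imwrite("pics/o2.png",np.hstack([a,b]))
E
```

```text
[0.61927407 0.14707547 0.18050519] [-1.79967533e+02 -1.03674862e-02  1.53927420e+02] [-0.28178397 -0.28779265 -1.50533535] [ 0.00993614 -0.04707591  0.03155658] 0.025265052597662555
figure_grip 0.75 [254. 265.] [0.6185 0.1493 0.1995] tool [ 0.0017  0.0016 -0.019 ]
hole_mouth 0.7 [327. 323.] [0.8159 0.1516 0.064 ] tool [-0.1746  0.0905  0.1164]
hole_mouth 0.67 [495. 102.] [0.6497 0.4286 0.064 ] tool [0.0964 0.2663 0.1164]
```

View pics/o2.png

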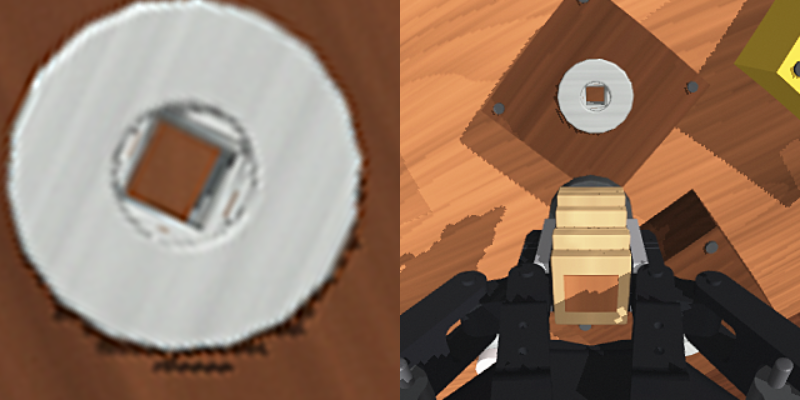

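Left half of the rectified view (0.15 mm/px): bush and recess are centred at (184,175), so the hole is at about (0.5816, 0.1698), with edges tilted about -25°. The figure is held squarely in the right half at (591,270). By sight it is already near the hole's angle, so I'll come down about 17° off and find the angle by turning, as asked.

>>> {"api": "arm_command", "payload": {
  "series": [
    [0.02,0.001,0.005,0.1],
    [0.0424,0.003,0.01,0.2],
    [0.0424,0.003,0.025,0.3],
    [0.0424,0.003,0.045,0.3],
    [0.0424,0.003,0.05,0.3]
  ]
}}

```text
time: 7.0
ee_pos: [0.5818, 0.1684, 0.1285]
tcp_rot: [-179.9, -0.1, 136.7]
wrist_force: [-0.6, -0.1, -2.9]
opening: 0.0256
grasp_force: 40.0
```

>>> {"api": "arm_command", "payload": {
  "series": [
    [0,0,0,0],
    [0,0,0,0],
    [0,0,0,0],
    [0,0,0,0],
    [0,0,0,0]
  ]
}}

```text
time: 7.5
ee_pos: [0.5831, 0.1692, 0.1308]
tcp_rot: [180.0, 0.0, 136.8]
wrist_force: [-0.1, 0.1, -2.0]
opening: 0.0255
grasp_force: 40.0
```

```bash
python3 - <<'E'
from h import *
p,Rm,o=pose(); print(p,o["tcp_rot"],o["wrist_force"],o["torque"])
tip=p-[0,0,.0616]+Rm@[.0014,0,0]; print("tip",tip)
V=[]
for n in ["scene","wrist"]:
    c=bot.camera(n); a=(p,Rm) if n=="wrist" else ()
    for t,z in [("tang_tip",tip[2]),("hole_mouth",.064)]:
        for m in bot.mark_of(n,t)[:2]: print(n,t,round(m["confidence"],2),np.round(m["location"],1),np.round(onz(c,m["location"],z,*a),4))
    i=c["color"]
    V.append(cv2.resize(i[120:200,240:320] if n=="scene" else i[150:270,200:320],(400,400),interpolation=cv2.INTER_CUBIC))
cv2.imwrite("pics/t1.png",np.hstack(V))
E
```

```text
[0.5830637  0.16919296 0.13077778] [1.79963592e+02 2.06602515e-02 1.36752782e+02] [-0.13685949  0.09242663 -1.98545768] [-0.03410062 -0.03095852 -0.01220784]
tip [0.58204394 0.17015217 0.06917728]
scene tang_tip 0.8 [283.1 160.4] [0.5813 0.1768 0.0692]
scene hole_mouth 0.72 [231.9 118.4] [0.3808 0.1989 0.064 ]
scene hole_mouth 0.64 [353.  115.6] [0.6271 0.4359 0.064 ]
wrist tang_tip 0.53 [253.4 261.5] [0.6186 0.1382 0.0692]
wrist hole_mouth 0.64 [250.3 199.1] [0.5794 0.1718 0.064 ]
```

View pics/t1.png

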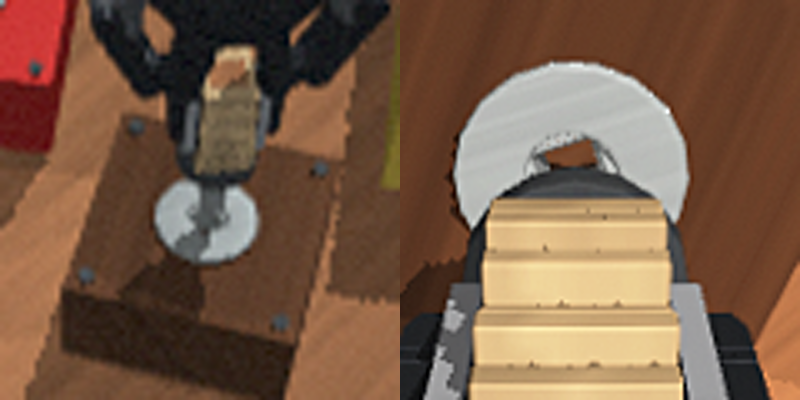

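The scene crop shows the tang standing over the bush centre (207,218). The wrist crop shows the bush at column 571 and the figure at 577, about 1 mm off sideways. I'll correct 0.7 mm and go down slowly.

>>> {"api": "arm_command", "payload": {
  "series": [
    [0,-0.0007,0.002,0],
    [0,-0.0007,0.004,0],
    [0,-0.0007,0.006,0],
    [0,-0.0007,0.008,0],
    [0,-0.0007,0.01,0]
  ]
}}

```text
time: 8.3
ee_pos: [0.5823, 0.1686, 0.12]
tcp_rot: [-180.0, -0.0, 136.8]
wrist_force: [0.6, -0.1, -2.4]
opening: 0.0256
grasp_force: 40.0
```

>>> {"api": "arm_command", "payload": {
  "series": [
    [0,0,0.001,0],
    [0,0,0.002,0],
    [0,0,0.003,0],
    [0,0,0.004,0],
    [0,0,0.005,0]
  ]
}}

```text
time: 8.8
ee_pos: [0.5823, 0.1687, 0.1152]
tcp_rot: [180.0, -0.0, 136.8]
wrist_force: [-0.3, 0.7, -2.6]
opening: 0.0258
grasp_force: 40.0
```

>>> {"api": "arm_command", "payload": {
  "series": [
    [0,0,0.001,0],
    [0,0,0.002,0],
    [0,0,0.003,0],
    [0,0,0.0035,0],
    [0,0,0.0035,0]
  ]
}}

```text
time: 9.3
ee_pos: [0.5823, 0.1687, 0.1117]
tcp_rot: [-180.0, -0.0, 136.8]
wrist_force: [-0.1, 0.4, -2.2]
opening: 0.0253
grasp_force: 40.0
```

>>> {"api": "arm_command", "payload": {
  "series": [
    [0,0,0.0003,0],
    [0,0,0.0006,0],
    [0,0,0.0009,0],
    [0,0,0.0012,0],
    [0,0,0.0012,0]
  ]
}}

```text
time: 9.8
ee_pos: [0.5825, 0.1687, 0.1111]
tcp_rot: [180.0, 0.0, 136.8]
wrist_force: [-0.4, 0.7, 3.6]
opening: 0.0257
grasp_force: 40.8
```

Contact at the predicted height, with about 6 N of pressing. I'll add a little and turn back slowly, watching for the drop.

>>> {"api": "arm_command", "payload": {
  "series": [
    [0,0,0.0004,-0.03],
    [0,0,0.0004,-0.06],
    [0,0,0.0004,-0.09],
    [0,0,0.0004,-0.12],
    [0,0,0.0004,-0.12]
  ]
}}

```text
time: 10.3
ee_pos: [0.5829, 0.1688, 0.1106]
tcp_rot: [179.9, 0.1, 143.7]
wrist_force: [1.8, 0.4, 2.2]
opening: 0.0257
grasp_force: 40.8
```

>>> {"api": "arm_command", "payload": {
  "series": [
    [0,0,0,-0.03],
    [0,0,0,-0.06],
    [0,0,0,-0.09],
    [0,0,0,-0.09],
    [0,0,0,-0.09]
  ]
}}

```text
time: 10.8
ee_pos: [0.5824, 0.1686, 0.1098]
tcp_rot: [-180.0, -0.0, 148.8]
wrist_force: [3.6, 0.4, -3.3]
opening: 0.0252
grasp_force: 40.0
```

The support is gone at yaw 149°, so the square has started in. I'll turn on slightly to centre it, pressing gently.

>>> {"api": "arm_command", "payload": {
  "series": [
    [0,0,0.0003,-0.03],
    [0,0,0.0006,-0.06],
    [0,0,0.001,-0.09],
    [0,0,0.0013,-0.09],
    [0,0,0.0013,-0.09]
  ]
}}

```text
time: 11.3
ee_pos: [0.5822, 0.1685, 0.1088]
tcp_rot: [-180.0, -0.0, 153.9]
wrist_force: [1.7, -0.7, -0.9]
opening: 0.0255
grasp_force: 40.2
```

>>> {"api": "arm_command", "payload": {
  "series": [
    [0,0,0.001,0],
    [0,0,0.002,0],
    [0,0,0.003,0],
    [0,0,0.004,0],
    [0,0,0.004,0]
  ]
}}

```text
time: 11.8
ee_pos: [0.5823, 0.1686, 0.1047]
tcp_rot: [-180.0, -0.0, 153.9]
wrist_force: [3.1, -0.6, -2.5]
opening: 0.0255
grasp_force: 40.2
```

```bash
python3 -c "
from h import *
print(pose()[2])"
```

```text
{'time': 11.8, 'q': array([ 1.61502467e+01,  1.20264788e+01,  3.97699065e+00,  8.19599342e+01,
       -3.43374568e-03,  4.22152117e+01]), 'qd': array([ 0.01695683,  0.09004258,  0.09588047,  0.10261113, -0.12512319,
       -0.02011484]), 'joint_efforts': array([ 1.00945283e+00, -6.12918878e+01,  4.68993652e+01,  1.04778092e+00,
        5.61129246e-01,  1.25225206e-02]), 'ee_pos': array([0.58228771, 0.16860426, 0.10467701]), 'tcp_rot': array([-1.79991126e+02, -4.67123133e-03,  1.53935035e+02]), 'wrist_force': array([ 3.09295477, -0.63949988, -2.51969206]), 'torque': array([-0.21649193, -0.66835775, -0.0301584 ]), 'grasp_force': 40.21375779469963, 'opening': 0.02553743567568772}
```

>>> {"api": "arm_command", "payload": {
  "series": [
    [-0.0004,0,0.0015,0],
    [-0.0004,0,0.003,0],
    [-0.0004,0,0.005,0],
    [-0.0004,0,0.007,0],
    [-0.0004,0,0.009,0]
  ]
}}

```text
time: 12.3
ee_pos: [0.5825, 0.1685, 0.0955]
tcp_rot: [-180.0, -0.0, 153.9]
wrist_force: [0.5, -0.1, -1.6]
opening: 0.0257
grasp_force: 40.2
```

>>> {"api": "arm_command", "payload": {
  "series": [
    [0,0,0.0015,0],
    [0,0,0.003,0],
    [0,0,0.0045,0],
    [0,0,0.006,0],
    [0,0,0.0075,0]
  ]
}}

```text
time: 12.8
ee_pos: [0.5827, 0.1685, 0.0883]
tcp_rot: [-180.0, -0.0, 153.9]
wrist_force: [0.1, -0.5, -2.4]
opening: 0.0256
grasp_force: 40.2
```

>>> {"api": "arm_command", "payload": {
  "series": [
    [0,0,0.001,0],
    [0,0,0.002,0],
    [0,0,0.003,0],
    [0,0,0.004,0],
    [0,0,0.004,0]
  ]
}}

```text
time: 13.3
ee_pos: [0.5826, 0.1685, 0.0842]
tcp_rot: [-180.0, -0.0, 153.9]
wrist_force: [0.2, -0.3, -2.0]
opening: 0.0253
grasp_force: 40.2
```

>>> {"api": "arm_command", "payload": {
  "series": [
    [0,0,0.0004,0],
    [0,0,0.0008,0],
    [0,0,0.0012,0],
    [0,0,0.0016,0],
    [0,0,0.0016,0]
  ]
}}

```text
time: 13.8
ee_pos: [0.5828, 0.1685, 0.0836]
tcp_rot: [180.0, 0.0, 153.9]
wrist_force: [-2.8, -0.9, 5.1]
opening: 0.0256
grasp_force: 41.0
```

The collar is seated: z 0.0836 as predicted, about 7 N of pressing. I'll release and withdraw.

>>> {"api": "arm_command", "payload": {
  "series": [
    [0,0,0,0],
    [0,0,0,0],
    [0,0,0,0],
    [0,0,0,0],
    [0,0,0,0]
  ],
  "hand": 0.06
}}

```text
time: 14.3
ee_pos: [0.5827, 0.1685, 0.0827]
tcp_rot: [-180.0, -0.0, 153.9]
wrist_force: [0.6, 0.5, -0.1]
opening: 0.0601
grasp_force: 0.0
```

>>> {"api": "arm_command", "payload": {
  "series": [
    [0,0,-0.01,0],
    [0,0,-0.03,0],
    [0,0,-0.06,0],
    [0,0,-0.09,0],
    [0,0,-0.12,0]
  ]
}}

```text
time: 14.8
ee_pos: [0.5825, 0.1684, 0.2048]
tcp_rot: [180.0, 0.0, 153.9]
wrist_force: [0.9, -0.7, 0.1]
opening: 0.0599
grasp_force: 0.0
```

>>> {"api": "arm_command", "payload": {
  "series": [
    [-0.02,0,0,0],
    [-0.04,0,0,0],
    [-0.04,0,0,0],
    [-0.04,0,0,0],
    [-0.04,0,0,0]
  ]
}}

```text
time: 15.3
ee_pos: [0.6181, 0.1512, 0.203]
tcp_rot: [-180.0, -0.0, 154.0]
wrist_force: [-0.4, -0.3, -0.7]
opening: 0.0596
grasp_force: 0.0
```

```bash
python3 - <<'E'
from h import *
p,Rm,o=pose(); print(p,o["wrist_force"])
V=[]
for n in ["scene","wrist"]:
    c=bot.camera(n); i=c["color"]; a=(p,Rm) if n=="wrist" else ()
    for m in bot.mark_of(n,"figure_grip")[:2]: print(n,round(m["confidence"],2),np.round(m["location"],1),np.round(onz(c,m["location"],.1,*a),4))
    V.append(cv2.resize(i[110:210,230:330] if n=="scene" else i[50:250,150:350],(400,400),interpolation=cv2.INTER_CUBIC))
cv2.imwrite("pics/f.png",np.hstack(V))
E
```

```text
[0.61808647 0.15117097 0.20302678] [-0.36843584 -0.2554153  -0.67884433]
scene 0.68 [280.7 151.6] [0.5724 0.1743 0.1   ]
wrist 0.66 [253.6 145.4] [0.5843 0.1697 0.1   ]
wrist 0.4 [ 27.8 208.8] [ 0.5287 -0.0831  0.1   ]
```

View pics/f.png

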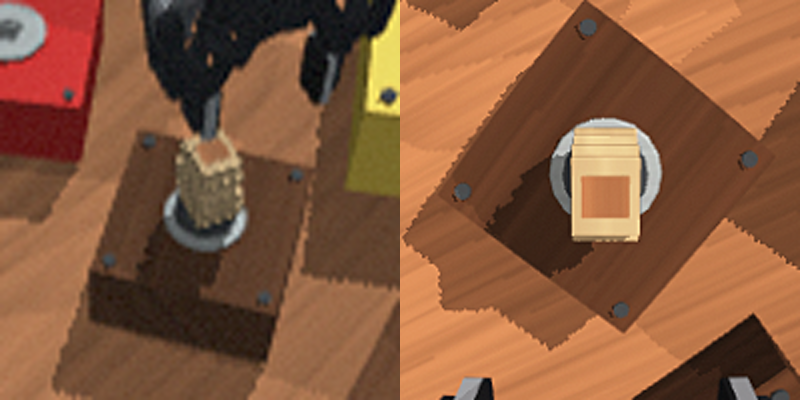

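The figure stands upright on the small dark plinth (scene crop 210,190; wrist crop 605,185). Its collar sits flush and centred on the bush, and the gripper is clear.

```bash
python3 -c "
from workcell import bot
print(bot.job_done())"
```

```text
the job is handed in; nothing more can be done
None
```

The figure is mounted upright on the small dark plinth with its collar flush on the bush; I found the hole's angle by turning it under light pressure (about 6 N), let go and handed the job in at about 15 s.

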